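# Pack the keratometer's accessories

### The arm

A 6-joint arm with a two-finger parallel gripper is mounted at the origin on the work surface. World frame = base frame: x ahead of the robot, y to its left, z up, the work surface at z = 0. Lengths are in m, angles in rad, forces in N, time in s.
With the tool pointing down it reaches from about 0.3 to 0.95 m from the base axis. Payload 3.1 kg.
Tool frame: the origin (TCP) lies on the front face of the gripper's body, between the roots of the fingers; the fingertips stand 73 mm ahead of it and the grasp point (between the pads) lies env.grasp_offset ahead of it (env.grasp_offset is the distance from the TCP to the grasp point, in m); z points along the fingers, y is the line along which they close (so a half turn about z gives the same grasp; the last joint's range is limited). The gripper opens to 85 mm and grips with 20 to 120 N. Pads are 22 mm wide; open, the fingers measure 114 mm over their backs; the gripper's body (76 mm by 85 mm) begins 54 mm behind the grasp point. The pads swing forward as they close: fully open they stand 13 mm farther back than shut.
Start: joints at [1.195, 0.308, 1.634, -0, 1.2, -0.07], TCP at [0.188, 0.596, 0.304] pointing down, gripper open.
Joint ranges: [-3.06, 3.06], [-0.79, 1.96], [0.05, 2.63], [-1.19, 4.34], [0.05, 2.64], [-2.94, 2.94]. Speed limits (rad/s): [2.79, 2.79, 3.14, 3.14, 3.14, 3.14].

### API

Orientations are given as a rotation vector (axis times angle).
In Python, from rig import env gives the robot as it stands. The module is installed in compiled form; this text tells all that it offers.
- The arm moves only by the tool servo_tool, never from a script. Its argument "rows" is a list of rows, each an object with "delta_pos": the shift along the world's x, y, z scaled (see below), a list of three; "twist": the turn, a rotation vector about the world's x, y, z scaled (see below), a list of three. In form: [{"delta_pos": [x, y, z], "twist": [rx, ry, rz]}, ...]. A call has 1 to 8 rows; each row is the pose to reach, as a shift and turn from the pose commanded when the call began, turning the shorter way round; what a row does not reach only later rows make up. The controller multiplies each number of a shift by 500 mm and each number of a turn by 180 degrees. A row lasts 1/12 s, in which the tool goes at most 41.7 mm and 7.16 degrees, less where a joint would pass 70% of its speed; a pose out of reach is approached as far as the arm can. A call with a number of a shift or a turn outside -1 to 1 is refused whole. A call with a gripper value outside its range is refused whole. "fingers" is the opening, from -1 (shut) to 1 (fully open), set as the call begins (left out, the last holds). The fingers move at their own pace and stop on an object; the grip force is fixed at half the most. Time passes only in rows, so rows that repeat a pose let the fingers close. It gives the time, the measured TCP pose, the force, the opening and the grip force at its end, in the units of the state.
- env.get_obs(): the state, without advancing time (a new reading comes with each control period).
- env.get_image(name): name is "side" or "top"; returns a dict with "color" (400x640x3 uint8, blue, green, red), "depth" (400x640 float32, m along the optical axis (not along the pixel's ray), 0 where there is no reading), "fx", "fy", "cx", "cy" (pixels), "R" (3x3) and "t" (3): a world point X has camera coordinates R X + t. Camera axes: x right, y down, z forward; pixel columns grow to the right and rows downward; lengths in m; the calibration is good to about 2 mm. A picture is of the moment at which its call begins.
- env.finish_job(): hands the job in; it is judged then, once.
Trained networks look in the newest picture that a camera, given by its name, has taken for a name from the list of things; names that differ only in an ending like _2 or _b are one class to them, and where a whole thing is asked for, a point or a joint stands for the part that bears it (a point fixed in the world has none). Each returns a list of dicts, best first, with "conf" (0 to 1); they miss things now and then, are a little off and sometimes report something else, mostly with a low value. They report only what shows in the picture. A call takes as long as a camera call. They do not tell look-alikes from the thing itself.
- env.find_in(camera, name): "xy" ([column, row] in pixels, amid what is visible of it).
- env.trace(camera, name): "mask" (400x640 bool, what is visible of it) and "xy" ([column, row] in pixels, amid what is visible of it).
The state is a dict: "time": time; "joint_pos": joint angles; "joint_vel": joint speeds; "tau": joint torques, N m; "tool_pos": TCP position; "eef_rot": TCP orientation; "force": force on the tool from outside, world axes, zero at the start; "torque": the same for the moment, N m; "grip_width": opening from 0.0 (shut) to 1.0 (fully open); "gripper_force": force on a finger pad.
Only numpy, scipy, OpenCV 4.12 (cv2) and the standard library are available. Lean on these libraries where they do the work, as an engineer would, in place of code of your own. Each camera call takes 0.05 s, during which the arm holds its last target. There are 200 camera calls.

### The job

The keratometer's accessories stand piled up on the bench and have to be packed: take the pile apart and set each one upright, right side up, in the packing cradle whose recess has its shape and size - the small pot, the square lamp box, the lens tin and the test-ball case - so that each sits down on the floor of its recess. Set them down rather than dropping them, and leave the cleaner bottle and the screwdriver where they are.

Things in the scene. Friction and masses are not known exactly. Their poses are not given: they have to be found in the camera images.
- pot: small round white plastic screw-lid pot, standing upright, diameter 26 mm, 24 mm high, 25 g; at the start it is the topmost thing of the pile. Origin: centre of its underside; z up through the lid
- lampbox: closed square cardboard spare-lamp box, 36 x 36 x 32 mm high, 40 g; second from the top of the pile, under the pot. Origin: centre of its underside; x and y along its sides, z up
- tin: flat round aluminium screw-lid lens tin, diameter 56 mm (ribs 57), 24 mm high, 60 to 130 g; third from the top, under the lamp box. Origin: centre of its underside; z up
- case: black rectangular hinged test-ball case, latched shut, 116 mm along its x, 64 mm along its y (65 over the latches), 28 mm high, 200 to 400 g; bottom of the pile, standing on the bench with the tin on its lid. Origin: centre of its underside; z up
- pot_cradle: light grey moulded packing cradle with a dark liner on the recess floor, for the pot: a square plate 66 x 66 mm (flange 74), 12 mm high, fixed to the bench, with the smaller round recess, diameter 38 mm, 8 mm deep (its floor 4 mm above the bench), in the middle. Origin: centre of its underside, under the recess; z up
- lampbox_cradle: light grey moulded packing cradle with a dark liner on the recess floor, for the lamp box: 74 x 74 mm (flange 82), 12 mm high, fixed, with a square recess 48 x 48 mm, 8 mm deep (floor 4 mm above the bench), in the middle. Origin: centre of its underside; x and y along the recess's sides
- tin_cradle: light grey moulded packing cradle with a dark liner on the recess floor, for the lens tin: 92 x 92 mm (flange 100), 12 mm high, fixed, with the larger round recess, diameter 68 mm, 8 mm deep (floor 4 mm above the bench), in the middle. Origin: centre of its underside; z up
- case_cradle: light grey moulded packing cradle with a dark liner on the recess floor, for the case: 150 mm along x by 98 mm along y (flange 158 x 106), 12 mm high, fixed, with a rectangular recess 128 mm along x by 76 mm along y, 8 mm deep (floor 4 mm above the bench), in the middle. Origin: centre of its underside. The case may lie either way round
- cleaner: white lens-cleaner bottle, diameter 38 mm, 115 mm tall, standing loose on the bench; not part of the job. Origin: centre of its underside; z up
- screwdriver: black-handled screwdriver, 140 mm long, lying loose on the bench; not part of the job (a penlight on the right, a roll of tape on the left and a chin rest at the far edge also lie around, all lower than 50 mm and clear of the cradles and the pile). Origin: middle of its length, on the bench; x towards its tip
Things that resemble listed ones, but are neither listed nor needed, are in the scene too. Of the things shaped like the tin, the aluminium one is meant. Leave any green look-alike of the pot alone.

How it is judged:
By the outcome, as a careful person would: the job done as asked, in the order asked, and still so for the second after the job is handed in, with the robot touching nothing.
It also fails if it takes over 115 s, if anything falls off the work surface, if the arm or the gripper's body presses on something with over 40 N, if the wrist force passes 120 N, or if a joint passes its speed limit or range.

## Working session

There is one attempt and no reset: what is moved stays moved. The work goes in short steps, Python scripts to look and compute and a tool call to move; the robot and the scene stay as the last step left them, time stands still between calls to the robot, and variables do not carry over. Pictures are saved under pics/ and viewed, at most 14 in all, crops included, and the job is handed in when it is done.

Besides the shell and the picture viewer there is one more tool, called after "Emit:" as name(argument=value, ...), one argument or row to a line, values as JSON. servo_tool: Moves the arm, as the interface text tells. Its arguments: {"type":"object","properties":{"rows":{"type":"array"},"fingers":{"type":"number"}},"required":["rows"]}

```bash
mkdir -p pics; cat > h.py <<'E'
import numpy as np, cv2
from rig import env
def cloud(im):
    d=im["depth"]; v,u=np.mgrid[0:400,0:640]
    c=np.stack([(u-im["cx"])/im["fx"]*d,(v-im["cy"])/im["fy"]*d,d],-1)
    return (c-im["t"])@im["R"]      # R^T (c-t)
def state():
    o=env.get_obs(); print(o["time"],np.round(o["tool_pos"],4),np.round(o["eef_rot"],3),o["grip_width"],o["gripper_force"],np.round(o["force"],1),np.round(o["joint_pos"],2))
E
python3 - <<'E'
from h import *
state(); print(env.grasp_offset)
for n in("top","side"):
    im=env.get_image(n); cv2.imwrite(f"pics/{n}0.png",im["color"]); P=cloud(im)
    print(n,im["fx"],(-im["R"].T@im["t"]).round(3),im["R"].round(2).tolist())
    for k in "pot lampbox tin case pot_cradle lampbox_cradle tin_cradle case_cradle cleaner screwdriver".split():
        for r in env.trace(n,k)[:3]:
            m=r["mask"]&(im["depth"]>0); q=P[m]
            if len(q)==0: print(k,"nodepth");continue
            top=q[q[:,2]>np.percentile(q[:,2],95)-.004]
            print(k,round(r["conf"],2),np.round(r["xy"]),m.sum(),"top",top.mean(0).round(3),"ext",np.ptp(top,axis=0).round(3), "z",np.percentile(q[:,2],[5,50,95]).round(3))
E
```

```text
0.0 [0.1879 0.5954 0.3026] [-0.478 -3.104  0.004] 0.9932921995607735 0.0 [-0.2 -0.2 -0.5] [ 1.2   0.31  1.64 -0.    1.2  -0.07]
0.0539
top 516.9102515984215 [0.426 0.042 1.191] [[-0.01, -1.0, -0.01], [-0.99, 0.01, -0.12], [0.12, 0.01, -0.99]]
pot 0.73 [180. 248.] 366 top [0.48  0.377 0.114] ext [0.017 0.018 0.007] z [0.021 0.075 0.115]
pot 0.6 [385. 165.] 102 top [ 0.675 -0.084  0.023] ext [0.024 0.023 0.007] z [0.011 0.022 0.025]
pot 0.43 [344. 176.] 121 top [0.63  0.022 0.108] ext [0.026 0.024 0.008] z [0.102 0.106 0.11 ]
lampbox 0.6 [345. 182.] 228 top [0.628 0.02  0.103] ext [0.021 0.026 0.014] z [0.05  0.082 0.1  ]
tin 0.78 [297. 182.] 476 top [0.639 0.131 0.024] ext [0.052 0.053 0.007] z [0.018 0.023 0.026]
tin 0.61 [352. 188.] 108 top [0.62  0.009 0.052] ext [0.041 0.049 0.007] z [0.047 0.051 0.055]
case 0.88 [343. 170.] 982 top [0.65  0.022 0.03 ] ext [0.118 0.088 0.057] z [0.006 0.027 0.031]
case 0.22 [345. 183.] 200 top [0.628 0.023 0.103] ext [0.014 0.026 0.012] z [0.05  0.082 0.097]
pot_cradle 0.86 [243. 184.] 1018 top [0.641 0.245 0.012] ext [0.069 0.069 0.008] z [-0.001
[... 1068 characters left out ...]
20 top [0.65  0.012 0.027] ext [0.125 0.089 0.042] z [0.006 0.026 0.029]
pot_cradle 0.93 [350. 160.] 650 top [0.643 0.245 0.011] ext [0.071 0.072 0.006] z [-0.     0.01   0.013]
lampbox_cradle 0.91 [271. 193.] 990 top [0.434 0.152 0.011] ext [0.082 0.084 0.005] z [0.001 0.007 0.012]
lampbox_cradle 0.22 [256. 239.] 504 top [0.398 0.007 0.023] ext [0.067 0.022 0.006] z [0.01  0.02  0.025]
tin_cradle 0.66 [395. 358.] 3549 top [ 0.636 -0.24   0.011] ext [0.099 0.099 0.007] z [0.001 0.008 0.012]
cleaner 0.86 [285. 115.] 462 top [0.482 0.374 0.112] ext [0.018 0.019 0.008] z [0.011 0.059 0.111]
screwdriver 0.67 [256. 242.] 530 top [0.398 0.007 0.023] ext [0.067 0.022 0.006] z [-0.001  0.019  0.025]
```

View pics/top0.png

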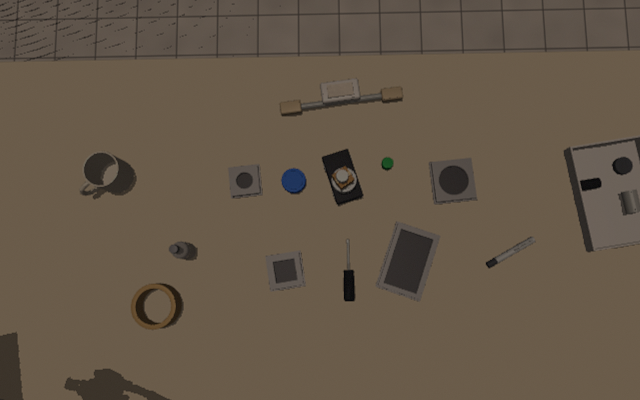

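View pics/side0.png

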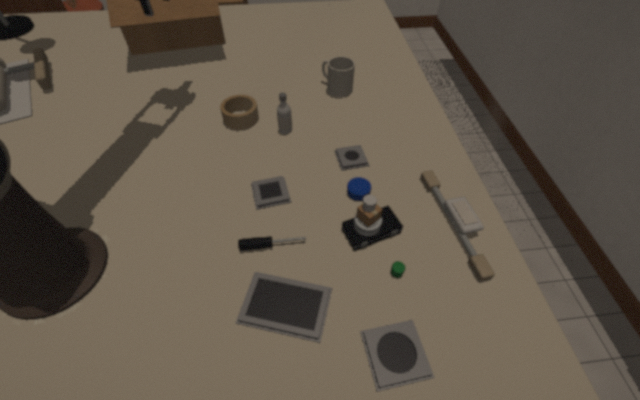

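The top view shows the pile at about (344,178). The pot cradle is at (244,181), the lamp box cradle at (285,271), the tin cradle at (453,181) and the case cradle at (408,261). A blue tin at (294,181) and a green pot at (388,163) are look-alikes. Next I'll measure the exact poses and yaws.

```bash
cat >> h.py <<'E'
def rect(q):
    (c,s,a)=cv2.minAreaRect((q[:,:2]*1000).astype(np.float32)); return np.round(c,1),np.round(s,1),round(a,1)
def circ(q):
    # robust circle-ish: min enclosing of hull after trimming + mean
    c,r=cv2.minEnclosingCircle((q[:,:2]*1000).astype(np.float32)); return np.round(c,1),round(r,1)
def band(P,im,c,r,lo,hi):
    return (im["depth"]>0)&(np.hypot(P[...,0]-c[0],P[...,1]-c[1])<r)&(P[...,2]>lo)&(P[...,2]<hi)
def big(m):
    n,l,s,_=cv2.connectedComponentsWithStats(m.astype(np.uint8),connectivity=4); return l==1+np.argmax(s[1:,4]) if n>1 else m
E
python3 - <<'E'
from h import *
for n in("top","side"):
    im=env.get_image(n); P=cloud(im); g=im["color"].mean(2)
    print(n)
    for k,lo,hi,r in(("pot",.100,.115,.03),("box",.080,.0875,.04),("tin",.047,.056,.05),("case",.0235,.033,.085)):
        q=P[big(band(P,im,(.64,.02),r,lo,hi))]
        print(k,len(q),rect(q),circ(q),"z",np.median(q[:,2]).round(4))
    for k,c,r in(("potc",(.641,.245),.06),("boxc",(.433,.153),.065),("tinc",(.635,-.238),.08),("casec",(.45,-.127),.105)):
        m=band(P,im,c,r,.0085,.018); q=P[m]; f=big(band(P,im,c,r*.75,-.002,.0065)&(g<70)); w=P[f]
        print(k,len(q),rect(q),"rim z",np.median(q[:,2]).round(4),"| floor",len(w),rect(w),np.median(w[:,2]).round(4),"gray",np.median(g[f]))
E
```

```text
top
pot 127 (array([631.3,  21.9]), array([25.7, 25.2]), 88.9) (array([631.7,  22.2]), 13.8) z 0.1069
box 132 (array([633.2,  19.4]), array([36.3, 36.7]), 33.1) (array([634.2,  19.2]), 24.3) z 0.0831
tin 167 (array([627.7,  13.9]), array([44.9, 56. ]), 28.5) (array([632.3,  16.6]), 28.2) z 0.0508
case 494 (array([669.2,  26.8]), array([66.6, 64.4]), 17.9) (array([668.8,  27.1]), 44.8) z 0.027
potc 505 (array([642.3, 246.8]), array([66.7, 66.9]), 5.4) rim z 0.0112 | floor 175 (array([643.8, 248.2]), array([34.3, 36.8]), 49.6) 0.0029 gray 44.333333333333336
boxc 539 (array([432.6, 153.2]), array([74. , 74.2]), 8.6) rim z 0.0111 | floor 395 (array([432.8, 153.7]), array([47.3, 47.6]), 8.3) 0.003 gray 48.666666666666664
tinc 780 (array([ 635.3, -236.8]), array([92.4, 93.3]), 5.8) rim z 0.011 | floor 609 (array([ 636.2, -237.9]), array([66.9, 64.4]), 88.6) 0.0031 gray 38.666666666666664
casec 849 (array([ 451.2, -127.2]), array([ 98.5, 149.9]), 70.5) rim z 0.0113 | floor 1722 (array([ 451.5, -127.9]), array([ 76.3, 128.9]), 69.9) 0.0028 gray 44.666666666666664
side
pot 136 (array([632.5, 
[... 348 characters left out ...]
 19.1]), 64.5) z 0.0269
potc 373 (array([643.3, 247.3]), array([66.4, 68.9]), 4.6) rim z 0.011 | floor 104 (array([644.6, 251.1]), array([31.2, 32.5]), 33.0) 0.0033 gray 39.83333333333333
boxc 470 (array([433.8, 152.5]), array([74., 77.]), 8.6) rim z 0.0108 | floor 295 (array([433.3, 157. ]), array([48. , 43.8]), 11.0) 0.0034 gray 37.666666666666664
tinc 1772 (array([ 636.8, -236.9]), array([92.7, 92.9]), 5.3) rim z 0.011 | floor 1234 (array([ 637.9, -235.7]), array([64.8, 67.1]), 76.6) 0.0033 gray 46.666666666666664
casec 1449 (array([ 452.3, -127.3]), array([ 99.4, 150.3]), 70.7) rim z 0.0109 | floor 2617 (array([ 452.4, -125.6]), array([ 75. , 127.9]), 70.8) 0.0033 gray 42.333333333333336
```

Both views agree. Poses in mm:

| Thing | x | y | Top z | Yaw |
|---|---|---|---|---|
| Pot | 632 | 21.7 | 108 | – |
| Lamp box | 634 | 19.3 | 84 | 32.5° |
| Tin | 633 | 16 | 52 | – |
| Case | 647.5 | 19 | 28 | 17.2° |

The tool y axis starts at 72.5°. I'll move over the pot now.

Emit:
servo_tool(
  rows=[
    {"delta_pos": [0.4, -0.516, -0.04], "twist": [0, 0, 0]},
    {"delta_pos": [0.4, -0.516, -0.04], "twist": [0, 0, 0]},
    {"delta_pos": [0.4, -0.516, -0.04], "twist": [0, 0, 0]},
    {"delta_pos": [0.4, -0.516, -0.04], "twist": [0, 0, 0]},
    {"delta_pos": [0.4, -0.516, -0.04], "twist": [0, 0, 0]},
    {"delta_pos": [0.4, -0.516, -0.04], "twist": [0, 0, 0]},
    {"delta_pos": [0.4, -0.516, -0.04], "twist": [0, 0, 0]},
    {"delta_pos": [0.4, -0.516, -0.04], "twist": [0, 0, 0]},
  ],
  fingers=0.2,
)

```text
time: 1.87
tool_pos: [0.3894, 0.3358, 0.284]
eef_rot: [0.479, 3.104, -0.0]
force: [0.9, 1.1, 0.3]
grip_width: 0.6
gripper_force: 0.0
```

Emit:
servo_tool(
  rows=[
    {"delta_pos": [0.488, -0.632, -0.068], "twist": [0, 0, 0]},
    {"delta_pos": [0.488, -0.632, -0.068], "twist": [0, 0, 0]},
    {"delta_pos": [0.488, -0.632, -0.068], "twist": [0, 0, 0]},
    {"delta_pos": [0.488, -0.632, -0.068], "twist": [0, 0, 0]},
    {"delta_pos": [0.488, -0.632, -0.068], "twist": [0, 0, 0]},
    {"delta_pos": [0.488, -0.632, -0.068], "twist": [0, 0, 0]},
    {"delta_pos": [0.488, -0.632, -0.068], "twist": [0, 0, 0]},
    {"delta_pos": [0.488, -0.632, -0.068], "twist": [0, 0, 0]},
  ],
)

```text
time: 2.53
tool_pos: [0.5922, 0.0732, 0.2557]
eef_rot: [0.479, 3.104, 0.0]
force: [1.3, 1.2, -0.3]
grip_width: 0.595
gripper_force: 0.0
```

Emit:
servo_tool(
  rows=[
    {"delta_pos": [0.06, -0.08, -0.03], "twist": [0, 0, 0]},
    {"delta_pos": [0.08, -0.104, -0.05], "twist": [0, 0, 0]},
    {"delta_pos": [0.08, -0.104, -0.05], "twist": [0, 0, 0]},
    {"delta_pos": [0.08, -0.104, -0.05], "twist": [0, 0, 0]},
  ],
)

```text
time: 2.87
tool_pos: [0.631, 0.0217, 0.2292]
eef_rot: [-0.483, -3.102, -0.0]
force: [-0.2, 0.2, -0.1]
grip_width: 0.597
gripper_force: 0.0
```

```bash
python3 - <<'E'
from h import *
state(); print(env.grasp_offset)
im=env.get_image("side"); cv2.imwrite("pics/s1.png",cv2.resize(im["color"][100:300,270:470],None,fx=3,fy=3)); P=cloud(im)
m=band(P,im,(.63,.022),.08,.118,.30); q=P[m]; o=env.get_obs()["tool_pos"]
h,e=np.histogram(o[2]-q[:,2],bins=np.arange(-.05,.1,.005)); print(dict(zip(e.round(3),h)))
a=np.deg2rad(72.5); s=(q[:,0]-o[0])*np.cos(a)+(q[:,1]-o[1])*np.sin(a)
for lo in np.arange(.03,.09,.01):
    k=((o[2]-q[:,2])>lo)&((o[2]-q[:,2])<lo+.01)
    if k.any(): print(lo.round(2),np.percentile(s[k],[2,25,50,75,98]).round(3))
E
```

```text
2.8667 [0.631  0.0217 0.2292] [-0.483 -3.102 -0.   ] 0.5969324338888995 0.0 [-0.2  0.2 -0.1] [-0.03  0.4   1.67  0.    1.07 -1.3 ]
0.0539
{np.float64(-0.05): np.int64(37), np.float64(-0.045): np.int64(36), np.float64(-0.04): np.int64(66), np.float64(-0.035): np.int64(182), np.float64(-0.03): np.int64(97), np.float64(-0.025): np.int64(59), np.float64(-0.02): np.int64(57), np.float64(-0.015): np.int64(47), np.float64(-0.01): np.int64(56), np.float64(-0.005): np.int64(45), np.float64(-0.0): np.int64(42), np.float64(0.005): np.int64(12), np.float64(0.01): np.int64(27), np.float64(0.015): np.int64(47), np.float64(0.02): np.int64(16), np.float64(0.025): np.int64(4), np.float64(0.03): np.int64(0), np.float64(0.035): np.int64(0), np.float64(0.04): np.int64(12), np.float64(0.045): np.int64(22), np.float64(0.05): np.int64(23), np.float64(0.055): np.int64(26), np.float64(0.06): np.int64(16), np.float64(0.065): np.int64(5), np.float64(0.07): np.int64(2), np.float64(0.075): np.int64(0), np.float64(0.08): np.int64(0), np.float64(0.085): np.int64(0), np.float64(0.09): np.int64(0), np.float64(0.095): np.int64(0)}
0.04 [-0.042 -0.042 -0.041  0.023  0.026]
0.05 [-0.042 -0.041 -0.04  -0.034 -0.033]
0.06 [-0.04  -0.038 -0.034 -0.034 -0.032]
0.07 [-0.034 -0.033 -0.033 -0.032 -0.032]
```

View pics/s1.png

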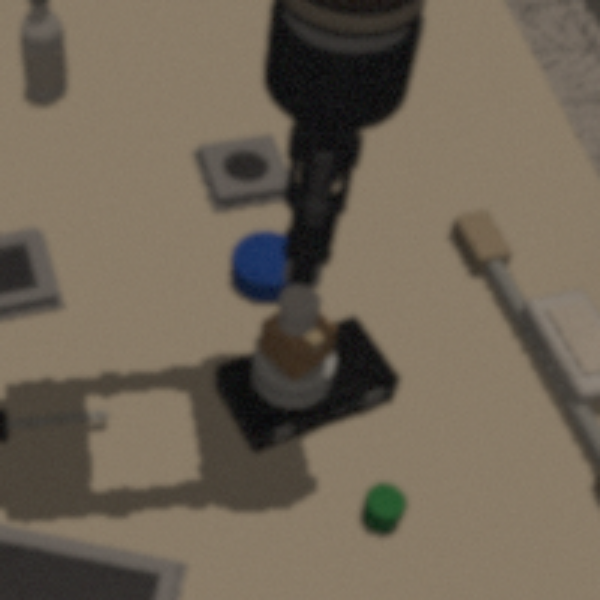

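The side view shows the gripper above the pile at about (300,290 in the crop), with the tips about 70–73 mm ahead of the TCP. I'll descend and grip the pot.

Emit:
servo_tool(
  rows=[
    {"delta_pos": [0.002, 0, -0.05], "twist": [0, 0, 0]},
    {"delta_pos": [0.002, 0, -0.09], "twist": [0, 0, 0]},
    {"delta_pos": [0.002, 0, -0.118], "twist": [0, 0, 0]},
    {"delta_pos": [0.002, 0, -0.118], "twist": [0, 0, 0]},
    {"delta_pos": [0.002, 0, -0.118], "twist": [0, 0, 0]},
  ],
)

```text
time: 3.33
tool_pos: [0.6312, 0.0243, 0.1712]
eef_rot: [-0.476, -3.103, 0.0]
force: [-0.2, 0.5, -0.1]
grip_width: 0.599
gripper_force: 0.0
```

Emit:
servo_tool(
  rows=[
    {"delta_pos": [0, 0, 0], "twist": [0, 0, 0]},
    {"delta_pos": [0, 0, 0], "twist": [0, 0, 0]},
    {"delta_pos": [0, 0, 0], "twist": [0, 0, 0]},
    {"delta_pos": [0, 0, 0], "twist": [0, 0, 0]},
    {"delta_pos": [0, 0, 0], "twist": [0, 0, 0]},
    {"delta_pos": [0, 0, 0], "twist": [0, 0, 0]},
  ],
  fingers=-1,
)

```text
time: 3.83
tool_pos: [0.6336, 0.0233, 0.1738]
eef_rot: [0.478, 3.101, 0.002]
force: [0.2, 1.1, 6.0]
grip_width: 0.262
gripper_force: 58.8
```

Emit:
servo_tool(
  rows=[
    {"delta_pos": [0, 0, 0.02], "twist": [0, 0, 0]},
    {"delta_pos": [0, 0, 0.06], "twist": [0, 0, 0]},
    {"delta_pos": [0, 0, 0.12], "twist": [0, 0, 0]},
    {"delta_pos": [0, 0, 0.12], "twist": [0, 0, 0]},
  ],
)

```text
time: 4.17
tool_pos: [0.6355, 0.0229, 0.2381]
eef_rot: [0.477, 3.095, 0.002]
force: [1.3, 0.5, 1.5]
grip_width: 0.262
gripper_force: 58.8
```

```bash
python3 - <<'E'
from h import *
state()
im=env.get_image("side"); cv2.imwrite("pics/s2.png",cv2.resize(im["color"][150:280,290:460],None,fx=4,fy=4)); P=cloud(im)
for r in env.trace("side","pot"):
    q=P[r["mask"]&(im["depth"]>0)]; print(r["conf"],r["xy"],q.mean(0).round(3),np.percentile(q[:,2],[2,98]).round(4))
q=P[big(band(P,im,(.634,.02),.04,.076,.0885))];print(rect(q),np.median(q[:,2]))
E
```

```text
4.1667 [0.6355 0.0229 0.2381] [4.770e-01 3.095e+00 2.000e-03] 0.2617177811112923 58.82042706012726 [1.3 0.5 1.5] [-0.03  0.39  1.67 -0.    1.08 -1.3 ]
0.46 [397.3, 268.6] [ 0.675 -0.088  0.019] [0.0005 0.0251]
(array([634.7,  19.1]), array([37.4, 37.4]), 33.4) 0.08278799901772568
```

View pics/s2.png

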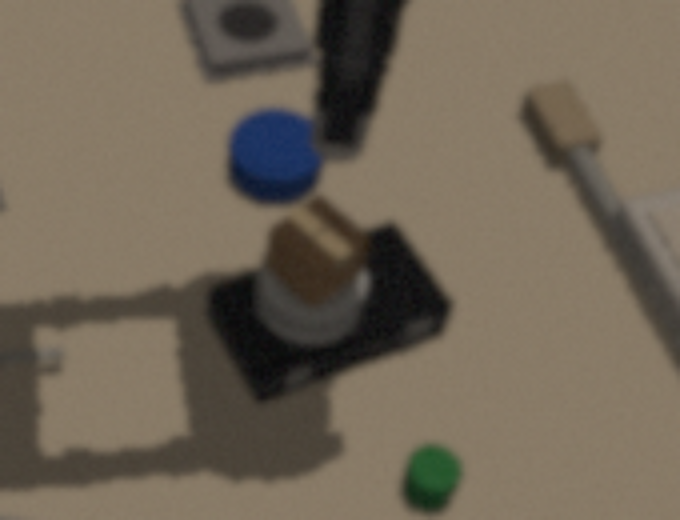

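The pot is in the gripper (light strip at crop (338,150)) and the lamp box is undisturbed. Now to the pot cradle at (0.643, 0.247).

```bash
python3 - <<'E'
from h import *
im=env.get_image("side"); state(); P=cloud(im); o=env.get_obs()["tool_pos"]
q=P[band(P,im,(.634,.022),.06,.12,.19)]; g=im["color"].mean(2)[band(P,im,(.634,.022),.06,.12,.19)]
for z in np.arange(.12,.19,.004):
    k=(q[:,2]>=z)&(q[:,2]<z+.004)
    if k.any(): print(z.round(3),k.sum(),g[k].mean().round(),q[k].mean(0).round(3))
E
```

```text
4.3167 [0.6322 0.023  0.2321] [ 0.479  3.104 -0.   ] 0.26149696094630753 58.81661832332611 [-0.9 -0.6 -0.9] [-0.03  0.39  1.67 -0.    1.07 -1.3 ]
0.14 2 84.0 [0.627 0.015 0.143]
0.144 17 76.0 [0.63  0.014 0.146]
0.148 21 67.0 [0.63  0.014 0.15 ]
0.152 7 64.0 [0.631 0.011 0.153]
0.156 3 72.0 [0.628 0.02  0.159]
0.16 6 59.0 [0.631 0.007 0.162]
0.164 14 59.0 [0.628 0.011 0.166]
0.168 15 49.0 [0.627 0.002 0.17 ]
0.172 23 36.0 [0.626 0.001 0.174]
0.176 18 34.0 [0.626 0.001 0.178]
0.18 12 28.0 [0.627 0.    0.182]
0.184 14 22.0 [ 0.626 -0.001  0.186]
0.188 5 20.0 [ 0.626 -0.001  0.189]
```

Emit:
servo_tool(
  rows=[
    {"delta_pos": [0, 0.03, 0], "twist": [0, 0, 0]},
    {"delta_pos": [0.008, 0.1, 0], "twist": [0, 0, 0]},
    {"delta_pos": [0.016, 0.18, 0], "twist": [0, 0, 0]},
    {"delta_pos": [0.018, 0.26, 0], "twist": [0, 0, 0]},
    {"delta_pos": [0.02, 0.34, 0], "twist": [0, 0, 0]},
    {"delta_pos": [0.02, 0.4, -0.02], "twist": [0, 0, 0]},
    {"delta_pos": [0.02, 0.44, -0.08], "twist": [0, 0, 0]},
    {"delta_pos": [0.02, 0.45, -0.12], "twist": [0, 0, 0]},
  ],
)

```text
time: 4.98
tool_pos: [0.6403, 0.2531, 0.169]
eef_rot: [-0.472, -3.104, -0.002]
force: [-0.5, -0.6, -1.1]
grip_width: 0.263
gripper_force: 58.9
```

Emit:
servo_tool(
  rows=[
    {"delta_pos": [0, 0, -0.04], "twist": [0, 0, 0]},
    {"delta_pos": [0, 0, -0.04], "twist": [0, 0, 0]},
    {"delta_pos": [0, 0, -0.04], "twist": [0, 0, 0]},
    {"delta_pos": [0, 0, -0.04], "twist": [0, 0, 0]},
  ],
)

```text
time: 5.32
tool_pos: [0.6421, 0.2483, 0.1516]
eef_rot: [-0.479, -3.105, 0.0]
force: [-0.4, -0.4, -0.2]
grip_width: 0.263
gripper_force: 58.9
```

```bash
python3 - <<'E'
from h import *
for i in range(3): im=env.get_image("side"); state()
P=cloud(im); m=band(P,im,(.643,.247),.06,.04,.16); q=P[m]; g=im["color"].mean(2)[m]
for z in np.arange(.04,.14,.004):
    k=(q[:,2]>=z)&(q[:,2]<z+.004)
    if k.any(): print(z.round(3),k.sum(),g[k].mean().round(),q[k].mean(0).round(3))
cv2.imwrite("pics/s3.png",cv2.resize(im["color"][80:200,290:430],None,fx=4,fy=4))
E
```

```text
5.3667 [0.6429 0.2483 0.1527] [4.790e-01 3.103e+00 1.000e-03] 0.2643094109484877 58.87416958808899 [ 1.  -0.8  0.1] [ 0.31  0.59  1.56  0.    0.99 -0.96]
5.4167 [0.6433 0.2482 0.1533] [4.790e-01 3.102e+00 2.000e-03] 0.2605718958055019 58.87472212314606 [-0.3 -0.2 -0.1] [ 0.31  0.59  1.56  0.    0.99 -0.96]
5.4667 [0.6434 0.2481 0.1536] [4.790e-01 3.102e+00 2.000e-03] 0.25872946412966247 58.87469172477722 [ 0.3 -0.6 -0.6] [ 0.3   0.59  1.56  0.    0.99 -0.96]
0.064 20 81.0 [0.641 0.238 0.066]
0.068 7 68.0 [0.641 0.237 0.071]
0.072 11 62.0 [0.642 0.236 0.074]
0.076 2 89.0 [0.654 0.239 0.078]
0.08 9 64.0 [0.643 0.234 0.082]
0.084 11 60.0 [0.646 0.232 0.087]
0.088 11 39.0 [0.636 0.228 0.09 ]
0.092 13 35.0 [0.638 0.226 0.094]
0.096 8 32.0 [0.636 0.227 0.098]
0.1 14 36.0 [0.637 0.227 0.101]
0.104 13 30.0 [0.636 0.225 0.106]
0.108 8 22.0 [0.637 0.224 0.11 ]
0.12 1 76.0 [0.649 0.227 0.12 ]
0.124 8 43.0 [0.631 0.211 0.127]
0.128 12 39.0 [0.634 0.208 0.13 ]
0.132 21 34.0 [0.633 0.212 0.133]
0.136 7 37.0 [0.632 0.207 0.137]
```

View pics/s3.png

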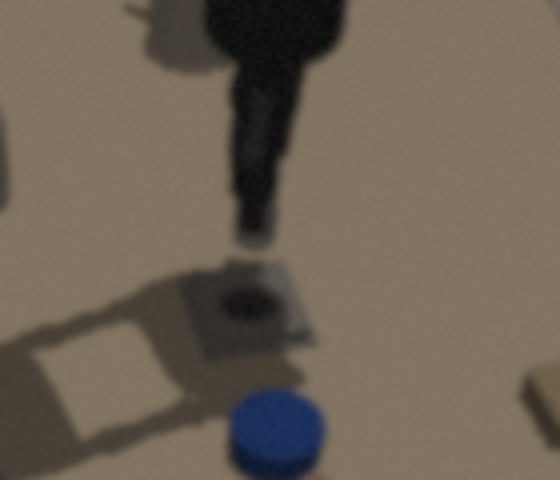

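The pot hangs with its underside about 89–90 mm below the TCP, centred over the recess at crop (250,302). I'll lower it.

Emit:
servo_tool(
  rows=[
    {"delta_pos": [0, -0.002, -0.03], "twist": [0, 0, 0]},
    {"delta_pos": [0, -0.002, -0.06], "twist": [0, 0, 0]},
    {"delta_pos": [0, -0.002, -0.08], "twist": [0, 0, 0]},
    {"delta_pos": [0, -0.002, -0.095], "twist": [0, 0, 0]},
    {"delta_pos": [0, -0.002, -0.105], "twist": [0, 0, 0]},
    {"delta_pos": [0, -0.002, -0.112], "twist": [0, 0, 0]},
    {"delta_pos": [0, -0.002, -0.116], "twist": [0, 0, 0]},
    {"delta_pos": [0, -0.002, -0.116], "twist": [0, 0, 0]},
  ],
)

```text
time: 6.13
tool_pos: [0.6422, 0.2471, 0.094]
eef_rot: [-0.478, -3.105, 0.0]
force: [-0.3, 0.0, -0.1]
grip_width: 0.255
gripper_force: 58.9
```

Emit:
servo_tool(
  rows=[
    {"delta_pos": [0, 0, 0], "twist": [0, 0, 0]},
    {"delta_pos": [0, 0, 0], "twist": [0, 0, 0]},
  ],
)

```text
time: 6.3
tool_pos: [0.6425, 0.2473, 0.0939]
eef_rot: [0.478, 3.104, 0.001]
force: [-0.4, -0.1, 0.8]
grip_width: 0.261
gripper_force: 59.0
```

Emit:
servo_tool(
  rows=[
    {"delta_pos": [0, 0, -0.001], "twist": [0, 0, 0]},
    {"delta_pos": [0, 0, -0.002], "twist": [0, 0, 0]},
    {"delta_pos": [0, 0, -0.002], "twist": [0, 0, 0]},
  ],
)

```text
time: 6.55
tool_pos: [0.6426, 0.2473, 0.0938]
eef_rot: [0.478, 3.104, 0.0]
force: [-2.3, -0.7, 5.8]
grip_width: 0.261
gripper_force: 59.4
```

Emit:
servo_tool(
  rows=[
    {"delta_pos": [0, 0, -0.001], "twist": [0, 0, 0]},
    {"delta_pos": [0, 0, -0.002], "twist": [0, 0, 0]},
    {"delta_pos": [0, 0, -0.002], "twist": [0, 0, 0]},
  ],
)

```text
time: 6.8
tool_pos: [0.6427, 0.2473, 0.0938]
eef_rot: [0.478, 3.104, 0.0]
force: [-3.9, -0.6, 9.9]
grip_width: 0.264
gripper_force: 59.7
```

Emit:
servo_tool(
  rows=[
    {"delta_pos": [0, 0, 0.002], "twist": [0, 0, 0]},
    {"delta_pos": [0, 0, 0.002], "twist": [0, 0, 0]},
    {"delta_pos": [0, 0, 0.004], "twist": [0, 0, 0]},
    {"delta_pos": [0, 0, 0.02], "twist": [0, 0, 0]},
    {"delta_pos": [0, 0, 0.06], "twist": [0, 0, 0]},
    {"delta_pos": [0, 0, 0.14], "twist": [0, 0, 0]},
    {"delta_pos": [0, -0.03, 0.2], "twist": [0, 0, 0.04]},
    {"delta_pos": [0, -0.08, 0.22], "twist": [0, 0, 0.08]},
  ],
  fingers=0.4,
)

```text
time: 7.47
tool_pos: [0.6453, 0.2098, 0.2083]
eef_rot: [0.073, 3.13, 0.006]
force: [2.4, -0.2, 0.9]
grip_width: 0.696
gripper_force: 0.0
```

```bash
python3 - <<'E'
from h import *
state()
im=env.get_image("side"); P=cloud(im); m=band(P,im,(.643,.247),.03,.016,.05); q=P[m]; print(len(q),circ(q),np.percentile(q[:,2],[50,90]))
E
```

```text
7.4667 [0.6453 0.2098 0.2083] [0.073 3.13  0.006] 0.6962449566021507 0.0 [ 2.4 -0.2  0.9] [ 0.25  0.5   1.57  0.    1.06 -1.27]
92 (array([643. , 245.2]), 13.9) [0.02627039 0.02796625]
```

Emit:
servo_tool(
  rows=[
    {"delta_pos": [-0.003, -0.06, 0], "twist": [0, 0, 0.03]},
    {"delta_pos": [-0.006, -0.13, 0], "twist": [0, 0, 0.06]},
    {"delta_pos": [-0.009, -0.21, 0], "twist": [0, 0, 0.1]},
    {"delta_pos": [-0.014, -0.28, 0], "twist": [0, 0, 0.14]},
    {"delta_pos": [-0.018, -0.34, 0], "twist": [0, 0, 0.17]},
    {"delta_pos": [-0.018, -0.376, 0], "twist": [0, 0, 0.198]},
    {"delta_pos": [-0.018, -0.376, 0], "twist": [0, 0, 0.198]},
    {"delta_pos": [-0.018, -0.376, 0], "twist": [0, 0, 0.198]},
  ],
)

```text
time: 8.18
tool_pos: [0.633, 0.0181, 0.2016]
eef_rot: [0.871, -3.018, -0.001]
force: [-0.1, 0.5, -0.5]
grip_width: 0.698
gripper_force: 0.0
```

```bash
cat >>h.py <<'E'
def yaw():
    from scipy.spatial.transform import Rotation as R
    y=R.from_rotvec(env.get_obs()["eef_rot"]).apply([0,1,0]); return np.rad2deg(np.arctan2(y[1],y[0]))%180
E
python3 - <<'E'
from h import *
for i in range(2): im=env.get_image("side"); state(); print(yaw())
P=cloud(im);q=P[big(band(P,im,(.634,.02),.04,.076,.0885))];print(rect(q))
E
```

```text
8.2333 [0.6331 0.0192 0.2015] [ 8.730e-01 -3.018e+00 -1.000e-03] 0.6977166932159409 0.0 [-0.  -0.1 -0.4] [-0.04  0.43  1.69  0.    1.02 -2.17]
122.28071476115859
8.2833 [0.6331 0.0199 0.2015] [ 8.760e-01 -3.017e+00 -1.000e-03] 0.6995925558716433 0.0 [ 0.1 -0.9 -0.1] [-0.04  0.43  1.69  0.    1.02 -2.17]
122.36466097056633
(array([634.3,  18.8]), array([37.7, 37.7]), 34.2)
```

Emit:
servo_tool(
  rows=[
    {"delta_pos": [0.002, -0.001, -0.05], "twist": [0, 0, 0]},
    {"delta_pos": [0.002, -0.001, -0.09], "twist": [0, 0, 0]},
    {"delta_pos": [0.002, -0.001, -0.115], "twist": [0, 0, 0]},
    {"delta_pos": [0.002, -0.001, -0.127], "twist": [0, 0, 0]},
    {"delta_pos": [0.002, -0.001, -0.127], "twist": [0, 0, 0]},
    {"delta_pos": [0.002, -0.001, -0.127], "twist": [0, 0, 0]},
  ],
)

```text
time: 8.78
tool_pos: [0.6344, 0.0193, 0.1381]
eef_rot: [0.879, -3.016, -0.0]
force: [0.5, -0.8, 0.6]
grip_width: 0.699
gripper_force: 0.0
```

Emit:
servo_tool(
  rows=[
    {"delta_pos": [0, 0, 0], "twist": [0, 0, 0]},
    {"delta_pos": [0, 0, 0], "twist": [0, 0, 0]},
    {"delta_pos": [0, 0, 0], "twist": [0, 0, 0]},
    {"delta_pos": [0, 0, 0], "twist": [0, 0, 0]},
    {"delta_pos": [0, 0, 0], "twist": [0, 0, 0]},
    {"delta_pos": [0, 0, 0], "twist": [0, 0, 0]},
  ],
  fingers=-1,
)

```text
time: 9.28
tool_pos: [0.6355, 0.0185, 0.1399]
eef_rot: [-0.876, 3.013, -0.001]
force: [-0.1, -0.2, 5.4]
grip_width: 0.401
gripper_force: 61.8
```

Emit:
servo_tool(
  rows=[
    {"delta_pos": [0, 0, 0.02], "twist": [0, 0, 0]},
    {"delta_pos": [0, 0, 0.06], "twist": [0, 0, 0]},
    {"delta_pos": [0, 0, 0.12], "twist": [0, 0, 0]},
    {"delta_pos": [-0.03, 0.02, 0.13], "twist": [0, 0, -0.01]},
    {"delta_pos": [-0.09, 0.06, 0.13], "twist": [0, 0, -0.04]},
    {"delta_pos": [-0.16, 0.105, 0.13], "twist": [0, 0, -0.07]},
    {"delta_pos": [-0.23, 0.15, 0.13], "twist": [0, 0, -0.1]},
    {"delta_pos": [-0.29, 0.19, 0.13], "twist": [0, 0, -0.12]},
  ],
)

```text
time: 9.95
tool_pos: [0.4862, 0.1141, 0.2028]
eef_rot: [0.289, -3.126, -0.0]
force: [0.8, 1.4, -0.1]
grip_width: 0.406
gripper_force: 61.1
```

Emit:
servo_tool(
  rows=[
    {"delta_pos": [-0.06, 0.04, -0.02], "twist": [0, 0, -0.013]},
    {"delta_pos": [-0.1, 0.07, -0.06], "twist": [0, 0, -0.013]},
    {"delta_pos": [-0.112, 0.078, -0.08], "twist": [0, 0, -0.013]},
    {"delta_pos": [-0.112, 0.078, -0.08], "twist": [0, 0, -0.013]},
    {"delta_pos": [-0.112, 0.078, -0.08], "twist": [0, 0, -0.013]},
  ],
)

```text
time: 10.37
tool_pos: [0.4334, 0.1524, 0.1629]
eef_rot: [0.235, -3.133, 0.001]
force: [1.0, -0.6, -1.2]
grip_width: 0.403
gripper_force: 61.1
```

```bash
python3 - <<'E'
from h import *
for i in range(2): im=env.get_image("side"); state(); print(yaw())
cv2.imwrite("pics/s4.png",cv2.resize(im["color"][110:260,190:440],None,fx=3,fy=3)); P=cloud(im)
for r in env.trace("side","lampbox"):
    q=P[r["mask"]&(im["depth"]>0)]; print(r["conf"],r["xy"],q.mean(0).round(3),np.percentile(q[:,2],[2,98]).round(4),rect(q))
q=P[big(band(P,im,(.633,.016),.05,.044,.056))];print("tin",rect(q),circ(q),np.median(q[:,2]))
im=env.get_image("top");P=cloud(im)
q=P[big(band(P,im,(.633,.016),.05,.044,.056))];print("tin",rect(q),circ(q),np.median(q[:,2]))
E
```

```text
10.4167 [0.4348 0.1524 0.1638] [-0.233  3.131 -0.   ] 0.4030373595247801 61.10400080680847 [ 0.8  0.1 -0.6] [ 0.24  0.19  2.11 -0.    0.84 -1.48]
98.50682971361555
10.4667 [0.4354 0.1523 0.1641] [-0.232  3.13   0.   ] 0.3999467693595904 61.11219763755798 [-0.  -0.  -0.6] [ 0.24  0.19  2.11 -0.    0.84 -1.48]
98.46569329483938
0.51 [262.9, 168.9] [0.433 0.138 0.092] [0.0757 0.1086] (array([414.1, 190.8]), array([ 34.8, 140.8]), 22.6)
tin (array([634.4,  16.2]), array([55.6, 55.7]), 70.5) (array([634. ,  17.3]), 29.5) 0.05103211971548867
tin (array([632.5,  16.9]), array([54.8, 54.6]), 59.7) (array([633.6,  16.9]), 28.7) 0.05091817326951742
```

View pics/s4.png

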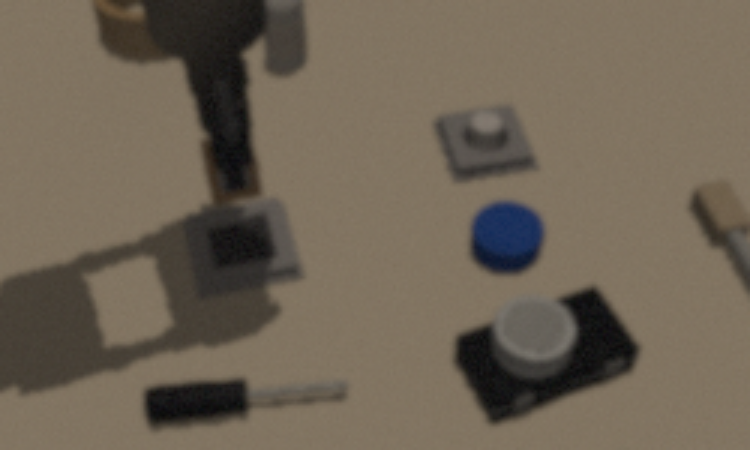

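The pot sits in its recess (crop (487,127)). The box is held square above its recess (crop (240,240)), and the tin lies free on the case (crop (535,325)). I'll lower the box.

Emit:
servo_tool(
  rows=[
    {"delta_pos": [-0.004, 0.001, -0.04], "twist": [0, 0, 0]},
    {"delta_pos": [-0.004, 0.001, -0.08], "twist": [0, 0, 0]},
    {"delta_pos": [-0.004, 0.001, -0.105], "twist": [0, 0, 0]},
    {"delta_pos": [-0.004, 0.001, -0.12], "twist": [0, 0, 0]},
    {"delta_pos": [-0.004, 0.001, -0.13], "twist": [0, 0, 0]},
    {"delta_pos": [-0.004, 0.001, -0.137], "twist": [0, 0, 0]},
    {"delta_pos": [-0.004, 0.001, -0.14], "twist": [0, 0, 0]},
    {"delta_pos": [-0.004, 0.001, -0.141], "twist": [0, 0, 0]},
  ],
)

```text
time: 11.23
tool_pos: [0.4318, 0.1531, 0.0929]
eef_rot: [-0.233, 3.132, 0.0]
force: [-0.1, -0.0, -0.1]
grip_width: 0.402
gripper_force: 61.1
```

Emit:
servo_tool(
  rows=[
    {"delta_pos": [0, 0, -0.001], "twist": [0, 0, 0]},
    {"delta_pos": [0, 0, -0.002], "twist": [0, 0, 0]},
    {"delta_pos": [0, 0, -0.002], "twist": [0, 0, 0]},
  ],
)

```text
time: 11.48
tool_pos: [0.4315, 0.1532, 0.092]
eef_rot: [-0.233, 3.132, 0.0]
force: [0.7, -0.3, -0.0]
grip_width: 0.408
gripper_force: 61.1
```

Emit:
servo_tool(
  rows=[
    {"delta_pos": [0.002, 0, -0.001], "twist": [0, 0, 0]},
    {"delta_pos": [0.002, 0, -0.002], "twist": [0, 0, 0]},
    {"delta_pos": [0.002, 0, -0.002], "twist": [0, 0, 0]},
  ],
)

```text
time: 11.73
tool_pos: [0.4317, 0.1533, 0.0918]
eef_rot: [0.233, -3.131, 0.0]
force: [-5.2, -0.1, 11.2]
grip_width: 0.406
gripper_force: 62.7
```

Emit:
servo_tool(
  rows=[
    {"delta_pos": [0, 0, -0.001], "twist": [0, 0, 0]},
    {"delta_pos": [0, 0, -0.002], "twist": [0, 0, 0]},
    {"delta_pos": [0, 0, -0.002], "twist": [0, 0, 0]},
  ],
)

```text
time: 11.98
tool_pos: [0.4318, 0.1533, 0.0918]
eef_rot: [0.233, -3.13, 0.0]
force: [-7.2, -1.5, 20.0]
grip_width: 0.409
gripper_force: 63.8
```

Emit:
servo_tool(
  rows=[
    {"delta_pos": [0, 0, 0.004], "twist": [0, 0, 0]},
    {"delta_pos": [0, 0, 0.004], "twist": [0, 0, 0]},
    {"delta_pos": [0, 0, 0.006], "twist": [0, 0, 0]},
    {"delta_pos": [0, 0, 0.02], "twist": [0, 0, 0]},
    {"delta_pos": [0, 0, 0.08], "twist": [0, 0, 0]},
    {"delta_pos": [0, 0, 0.15], "twist": [0, 0, 0]},
    {"delta_pos": [0.03, -0.02, 0.17], "twist": [0, 0, 0]},
    {"delta_pos": [0.09, -0.06, 0.17], "twist": [0, 0, 0]},
  ],
  fingers=1,
)

```text
time: 12.65
tool_pos: [0.4772, 0.1245, 0.1779]
eef_rot: [-0.238, 3.129, 0.002]
force: [0.9, -0.4, 0.4]
grip_width: 1.001
gripper_force: 0.0
```

Emit:
servo_tool(
  rows=[
    {"delta_pos": [0.06, -0.04, 0], "twist": [0, 0, 0]},
    {"delta_pos": [0.13, -0.09, 0], "twist": [0, 0, 0]},
    {"delta_pos": [0.2, -0.14, 0], "twist": [0, 0, 0]},
    {"delta_pos": [0.26, -0.18, 0], "twist": [0, 0, 0]},
    {"delta_pos": [0.3, -0.207, -0.02], "twist": [0, 0, 0]},
    {"delta_pos": [0.314, -0.213, -0.06], "twist": [0, 0, 0]},
    {"delta_pos": [0.314, -0.213, -0.06], "twist": [0, 0, 0]},
    {"delta_pos": [0.314, -0.213, -0.06], "twist": [0, 0, 0]},
  ],
)

```text
time: 13.32
tool_pos: [0.6327, 0.0163, 0.1428]
eef_rot: [0.231, -3.128, -0.001]
force: [0.2, -0.0, 0.0]
grip_width: 1.0
gripper_force: 0.0
```

```bash
python3 - <<'E'
from h import *
for i in range(2): im=env.get_image("side"); state(); print(yaw())
P=cloud(im)
q=P[big(band(P,im,(.433,.153),.04,.028,.05))];print("box",rect(q),np.median(q[:,2]))
E
```

```text
13.3667 [0.6329 0.0168 0.1439] [ 2.33e-01 -3.13e+00 -1.00e-03] 1.0031830604466283 0.0 [ 0.   0.1 -0.8] [-0.04  0.51  1.71  0.    0.93 -1.76]
98.49861619850236
13.4167 [0.6333 0.0171 0.1446] [ 0.233 -3.131 -0.   ] 1.000912354882051 0.0 [-0.1  0.3  0.2] [-0.04  0.51  1.71  0.    0.93 -1.76]
98.52862901028989
box (array([431.5, 151.9]), array([35.8, 38.8]), 9.5) 0.03481298075495876
```

Emit:
servo_tool(
  rows=[
    {"delta_pos": [0, 0, -0.03], "twist": [0, 0, 0]},
    {"delta_pos": [0, 0, -0.055], "twist": [0, 0, 0]},
    {"delta_pos": [0, 0, -0.066], "twist": [0, 0, 0]},
    {"delta_pos": [0, 0, -0.066], "twist": [0, 0, 0]},
    {"delta_pos": [0, 0, -0.066], "twist": [0, 0, 0]},
  ],
)

```text
time: 13.83
tool_pos: [0.6335, 0.017, 0.1113]
eef_rot: [0.234, -3.132, -0.0]
force: [-0.0, -0.8, -0.4]
grip_width: 0.999
gripper_force: 0.0
```

Emit:
servo_tool(
  rows=[
    {"delta_pos": [0, 0, 0], "twist": [0, 0, 0]},
    {"delta_pos": [0, 0, 0], "twist": [0, 0, 0]},
    {"delta_pos": [0, 0, 0], "twist": [0, 0, 0]},
    {"delta_pos": [0, 0, 0], "twist": [0, 0, 0]},
    {"delta_pos": [0, 0, 0], "twist": [0, 0, 0]},
    {"delta_pos": [0, 0, 0], "twist": [0, 0, 0]},
  ],
  fingers=-1,
)

```text
time: 14.33
tool_pos: [0.6353, 0.0166, 0.1131]
eef_rot: [-0.233, 3.13, -0.0]
force: [-0.8, 0.3, 6.6]
grip_width: 0.62
gripper_force: 63.3
```

Emit:
servo_tool(
  rows=[
    {"delta_pos": [0, 0, 0.02], "twist": [0, 0, 0]},
    {"delta_pos": [0, 0, 0.06], "twist": [0, 0, 0]},
    {"delta_pos": [0, 0, 0.11], "twist": [0, 0, 0]},
    {"delta_pos": [0, -0.02, 0.12], "twist": [0, 0, 0]},
    {"delta_pos": [0, -0.08, 0.12], "twist": [0, 0, 0]},
    {"delta_pos": [0, -0.15, 0.12], "twist": [0, 0, 0]},
    {"delta_pos": [0, -0.22, 0.12], "twist": [0, 0, 0]},
    {"delta_pos": [0, -0.3, 0.12], "twist": [0, 0, 0]},
  ],
)

```text
time: 15.0
tool_pos: [0.6333, -0.1344, 0.1708]
eef_rot: [0.235, -3.132, -0.001]
force: [1.1, 1.1, -0.8]
grip_width: 0.626
gripper_force: 63.1
```

Emit:
servo_tool(
  rows=[
    {"delta_pos": [0.002, -0.08, 0], "twist": [0, 0, 0]},
    {"delta_pos": [0.004, -0.15, 0], "twist": [0, 0, 0]},
    {"delta_pos": [0.004, -0.2, -0.02], "twist": [0, 0, 0]},
    {"delta_pos": [0.004, -0.208, -0.06], "twist": [0, 0, 0]},
    {"delta_pos": [0.004, -0.208, -0.06], "twist": [0, 0, 0]},
    {"delta_pos": [0.004, -0.208, -0.06], "twist": [0, 0, 0]},
  ],
)

```text
time: 15.5
tool_pos: [0.6339, -0.2375, 0.139]
eef_rot: [0.23, -3.128, -0.005]
force: [-0.8, 0.9, -0.5]
grip_width: 0.621
gripper_force: 63.3
```

```bash
python3 - <<'E'
from h import *
for i in range(2): im=env.get_image("side"); state(); print(yaw())
cv2.imwrite("pics/s5.png",im["color"][180:400,220:520]); P=cloud(im)
for r in env.trace("side","tin"):
    q=P[r["mask"]&(im["depth"]>0)]; print(r["conf"],r["xy"],q.mean(0).round(3),np.percentile(q[:,2],[2,98]).round(4),rect(q))
q=P[big(band(P,im,(.647,.019),.085,.0225,.033))];print("case",rect(q),np.median(q[:,2]))
E
```

```text
15.55 [ 0.635  -0.237   0.1403] [ 2.32e-01 -3.13e+00 -3.00e-03] 0.6250664831408139 63.26683759689331 [-0.5 -0.4 -1.7] [-0.42  0.59  1.59  0.    0.97 -2.14]
98.48252130249824
15.6 [ 0.6359 -0.2367  0.1414] [ 2.340e-01 -3.132e+00 -1.000e-03] 0.6209942120787876 63.26748490333557 [ 0.1 -0.8 -0.8] [-0.42  0.58  1.59  0.    0.97 -2.14]
98.53289755230259
0.86 [395.8, 343.8] [ 0.622 -0.24   0.075] [0.0139 0.0806] (array([ 622.7, -228.6]), array([75.8, 32.7]), 86.1)
case (array([629.8,  14. ]), array([80.7, 66. ]), 18.2) 0.026893992401982113
```

View pics/s5.png

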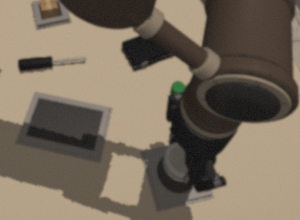

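The tin is held over its cradle (crop (175,170)). Lowering it.

Emit:
servo_tool(
  rows=[
    {"delta_pos": [0, 0, -0.03], "twist": [0, 0, 0]},
    {"delta_pos": [0, 0, -0.055], "twist": [0, 0, 0]},
    {"delta_pos": [0, 0, -0.075], "twist": [0, 0, 0]},
    {"delta_pos": [0, 0, -0.088], "twist": [0, 0, 0]},
    {"delta_pos": [0, 0, -0.096], "twist": [0, 0, 0]},
    {"delta_pos": [0, 0, -0.1], "twist": [0, 0, 0]},
    {"delta_pos": [0, 0, -0.103], "twist": [0, 0, 0]},
    {"delta_pos": [0, 0, -0.103], "twist": [0, 0, 0]},
  ],
)

```text
time: 16.32
tool_pos: [0.6363, -0.2374, 0.09]
eef_rot: [-0.233, 3.133, -0.0]
force: [0.3, 0.3, -0.2]
grip_width: 0.621
gripper_force: 63.3
```

Emit:
servo_tool(
  rows=[
    {"delta_pos": [0, 0, -0.001], "twist": [0, 0, 0]},
    {"delta_pos": [0, 0, -0.002], "twist": [0, 0, 0]},
    {"delta_pos": [0, 0, -0.002], "twist": [0, 0, 0]},
  ],
)

```text
time: 16.57
tool_pos: [0.6365, -0.2376, 0.0896]
eef_rot: [-0.233, 3.132, -0.001]
force: [0.3, 0.1, -0.8]
grip_width: 0.623
gripper_force: 63.3
```

Emit:
servo_tool(
  rows=[
    {"delta_pos": [0, 0, -0.001], "twist": [0, 0, 0]},
    {"delta_pos": [0, 0, -0.002], "twist": [0, 0, 0]},
    {"delta_pos": [0, 0, -0.002], "twist": [0, 0, 0]},
  ],
)

```text
time: 16.82
tool_pos: [0.6365, -0.2375, 0.0891]
eef_rot: [-0.233, 3.133, -0.001]
force: [-1.8, 1.2, 4.6]
grip_width: 0.627
gripper_force: 63.8
```

Emit:
servo_tool(
  rows=[
    {"delta_pos": [0, 0, -0.001], "twist": [0, 0, 0]},
    {"delta_pos": [0, 0, -0.001], "twist": [0, 0, 0]},
    {"delta_pos": [0, 0, -0.001], "twist": [0, 0, 0]},
  ],
)

```text
time: 17.07
tool_pos: [0.6365, -0.2376, 0.0891]
eef_rot: [-0.233, 3.133, -0.001]
force: [-2.3, 1.7, 6.7]
grip_width: 0.616
gripper_force: 64.1
```

Emit:
servo_tool(
  rows=[
    {"delta_pos": [0, 0, 0.001], "twist": [0, 0, 0]},
    {"delta_pos": [0, 0, 0.001], "twist": [0, 0, 0]},
    {"delta_pos": [0, 0, 0.002], "twist": [0, 0, 0]},
    {"delta_pos": [0, 0, 0.01], "twist": [0, 0, 0]},
    {"delta_pos": [0, 0, 0.05], "twist": [0, 0, 0]},
    {"delta_pos": [0, 0, 0.11], "twist": [0, 0, 0]},
    {"delta_pos": [0, 0.03, 0.13], "twist": [0, 0, 0]},
    {"delta_pos": [0.01, 0.1, 0.13], "twist": [0, 0, 0]},
  ],
  fingers=1,
)

```text
time: 17.73
tool_pos: [0.6437, -0.1911, 0.1573]
eef_rot: [-0.225, 3.125, -0.009]
force: [0.9, -0.4, -0.2]
grip_width: 1.004
gripper_force: 0.0
```

Emit:
servo_tool(
  rows=[
    {"delta_pos": [0.002, 0.07, 0], "twist": [0, 0, 0.01]},
    {"delta_pos": [0.006, 0.14, 0], "twist": [0, 0, 0.02]},
    {"delta_pos": [0.01, 0.21, 0], "twist": [0, 0, 0.03]},
    {"delta_pos": [0.012, 0.28, 0], "twist": [0, 0, 0.04]},
    {"delta_pos": [0.012, 0.35, 0], "twist": [0, 0, 0.048]},
    {"delta_pos": [0.012, 0.4, -0.02], "twist": [0, 0, 0.048]},
    {"delta_pos": [0.012, 0.413, -0.06], "twist": [0, 0, 0.048]},
    {"delta_pos": [0.012, 0.413, -0.06], "twist": [0, 0, 0.048]},
  ],
)

```text
time: 18.4
tool_pos: [0.6442, 0.0229, 0.1191]
eef_rot: [0.473, -3.099, -0.003]
force: [-1.5, -0.9, -1.1]
grip_width: 0.999
gripper_force: 0.0
```

```bash
python3 - <<'E'
from h import *
for i in range(2): im=env.get_image("side"); state(); print(yaw())
cv2.imwrite("pics/s6.png",im["color"][120:400,220:520]); P=cloud(im)
q=P[big(band(P,im,(.636,-.237),.04,.02,.04))];print("tin",rect(q),circ(q),np.median(q[:,2]))
q=P[big(band(P,im,(.647,.019),.085,.0225,.033))];print("case",rect(q),np.median(q[:,2]))
E
```

```text
18.45 [0.6447 0.0213 0.1202] [ 4.72e-01 -3.10e+00 -2.00e-03] 0.9971630477089933 0.0 [-0.6  0.1 -0.6] [-0.03  0.56  1.68  0.    0.9  -1.91]
107.30515004989813
18.5 [0.6459 0.02   0.1215] [ 0.47  -3.103 -0.   ] 1.0011685294456123 0.0 [-0.4 -0.7 -0.8] [-0.04  0.56  1.68 -0.    0.9  -1.91]
107.22918990713764
tin (array([ 635.8, -238.5]), array([56.1, 55.6]), 2.1) (array([ 636.4, -238. ]), 28.7) 0.027069607261863776
case (array([646.8,  18.5]), array([115.2,  65.1]), 17.4) 0.026862704811534893
```

View pics/s6.png

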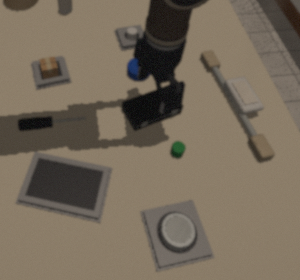

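The tin sits in its recess (crop (178,230)). The gripper is over the case; descending to grip it.

Emit:
servo_tool(
  rows=[
    {"delta_pos": [0.002, -0.001, -0.03], "twist": [0, 0, 0]},
    {"delta_pos": [0.002, -0.001, -0.06], "twist": [0, 0, 0]},
    {"delta_pos": [0.002, -0.001, -0.078], "twist": [0, 0, 0]},
    {"delta_pos": [0.002, -0.001, -0.078], "twist": [0, 0, 0]},
    {"delta_pos": [0.002, -0.001, -0.078], "twist": [0, 0, 0]},
  ],
)

```text
time: 18.92
tool_pos: [0.6471, 0.0179, 0.082]
eef_rot: [0.466, -3.104, -0.001]
force: [-0.0, 0.3, -0.9]
grip_width: 0.998
gripper_force: 0.0
```

Emit:
servo_tool(
  rows=[
    {"delta_pos": [0, 0, 0], "twist": [0, 0, 0]},
    {"delta_pos": [0, 0, 0], "twist": [0, 0, 0]},
    {"delta_pos": [0, 0, 0], "twist": [0, 0, 0]},
    {"delta_pos": [0, 0, 0], "twist": [0, 0, 0]},
    {"delta_pos": [0, 0, 0], "twist": [0, 0, 0]},
    {"delta_pos": [0, 0, 0], "twist": [0, 0, 0]},
  ],
  fingers=-1,
)

```text
time: 19.42
tool_pos: [0.6492, 0.0185, 0.0848]
eef_rot: [-0.468, 3.104, -0.001]
force: [0.7, -0.2, 4.5]
grip_width: 0.727
gripper_force: 69.2
```

Emit:
servo_tool(
  rows=[
    {"delta_pos": [0, 0, 0.01], "twist": [0, 0, 0]},
    {"delta_pos": [0, 0, 0.04], "twist": [0, 0, 0]},
    {"delta_pos": [0, 0, 0.08], "twist": [0, 0, 0]},
    {"delta_pos": [0, 0, 0.11], "twist": [0, 0, 0]},
    {"delta_pos": [0, 0, 0.12], "twist": [0, 0, 0]},
    {"delta_pos": [0, 0, 0.12], "twist": [0, 0, 0]},
    {"delta_pos": [0, 0, 0.12], "twist": [0, 0, 0]},
  ],
)

```text
time: 20.0
tool_pos: [0.6481, 0.0187, 0.1439]
eef_rot: [-0.468, 3.106, -0.0]
force: [-0.3, 0.2, -2.9]
grip_width: 0.726
gripper_force: 68.4
```

```bash
python3 - <<'E'
from h import *
for i in range(2): im=env.get_image("side"); state(); print(yaw())
P=cloud(im)
for n in ("side","top"):
  im=env.get_image(n); P=cloud(im)
  for r in env.trace(n,"case")[:2]:
    q=P[r["mask"]&(im["depth"]>0)]; q=q[np.hypot(q[:,0]-.647,q[:,1]-.02)<.09]
    if len(q): print(n,r["conf"],r["xy"],q.mean(0).round(3),np.percentile(q[:,2],[2,50,98]).round(4),rect(q[q[:,2]>.03]))
E
```

```text
20.05 [0.6474 0.0186 0.143 ] [ 0.468 -3.105 -0.   ] 0.7303974687709996 68.39794993400574 [ 0.3 -0.2 -3.4] [-0.04  0.53  1.67 -0.    0.94 -1.91]
107.14246174810954
20.1 [0.6471 0.0187 0.1424] [ 4.680e-01 -3.104e+00 -1.000e-03] 0.7281664921517195 68.3935797214508 [-0.1 -0.7 -3.9] [-0.04  0.53  1.67  0.    0.94 -1.91]
107.1445986792178
side 0.7 [362.7, 213.7] [0.621 0.006 0.079] [-0.0003  0.084   0.0864] (array([645.2,  13.1]), array([114.6,  68.1]), 14.0)
```

Emit:
servo_tool(
  rows=[
    {"delta_pos": [-0.01, -0.008, 0], "twist": [0, 0, -0.01]},
    {"delta_pos": [-0.05, -0.035, 0], "twist": [0, 0, -0.03]},
    {"delta_pos": [-0.1, -0.075, 0], "twist": [0, 0, -0.06]},
    {"delta_pos": [-0.16, -0.12, 0], "twist": [0, 0, -0.09]},
    {"delta_pos": [-0.22, -0.165, 0], "twist": [0, 0, -0.12]},
    {"delta_pos": [-0.28, -0.21, 0], "twist": [0, 0, -0.15]},
    {"delta_pos": [-0.33, -0.247, 0], "twist": [0, 0, -0.175]},
    {"delta_pos": [-0.36, -0.27, 0], "twist": [0, 0, -0.19]},
  ],
)

```text
time: 20.97
tool_pos: [0.4643, -0.1174, 0.143]
eef_rot: [-0.474, -3.102, 0.0]
force: [0.4, 0.4, -3.4]
grip_width: 0.729
gripper_force: 68.3
```

Emit:
servo_tool(
  rows=[
    {"delta_pos": [-0.02, -0.015, 0], "twist": [0, 0, -0.01]},
    {"delta_pos": [-0.03, -0.022, 0], "twist": [0, 0, -0.0145]},
    {"delta_pos": [-0.03, -0.022, 0], "twist": [0, 0, -0.0145]},
    {"delta_pos": [-0.03, -0.022, 0], "twist": [0, 0, -0.0145]},
    {"delta_pos": [-0.03, -0.022, 0], "twist": [0, 0, -0.0145]},
  ],
)

```text
time: 21.38
tool_pos: [0.4545, -0.1272, 0.144]
eef_rot: [0.535, 3.094, 0.0]
force: [0.9, -0.3, -3.0]
grip_width: 0.724
gripper_force: 68.3
```

```bash
python3 - <<'E'
from h import *
for i in range(2): im=env.get_image("side"); state(); print(yaw())
cv2.imwrite("pics/s7.png",cv2.resize(im["color"][180:380,180:480],None,fx=2,fy=2)); P=cloud(im)
m=band(P,im,(.452,-.127),.075,.07,.092); b=big(m); q=P[b]; print(rect(q),np.median(q[:,2]))
A=np.c_[q[:,:2],np.ones(len(q))]; print("tilt",np.linalg.lstsq(A,q[:,2],rcond=None)[0][:2])
E
```

```text
21.4333 [ 0.4545 -0.1271  0.1439] [ 0.534  3.094 -0.   ] 0.7316670027101327 68.30705165863037 [-0.3 -0.1 -2.9] [-0.37  0.25  2.1   0.    0.8  -1.59]
70.40207271511653
21.4833 [ 0.4543 -0.127   0.1438] [0.534 3.095 0.   ] 0.7273824896121492 68.30722332000732 [-0.2  0.1 -3.7] [-0.36  0.25  2.1   0.    0.8  -1.59]
70.41087778520217
(array([ 482. , -140.8]), array([81.7, 54.7]), 71.0) 0.0859196311828495
tilt [-0.01659255  0.05730206]
```

View pics/s7.png

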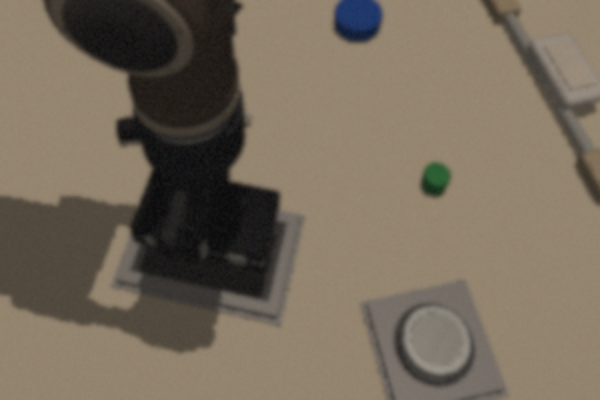

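The case hangs level over its cradle, aligned with the recess (crop (210,250)), and its far end is 58 mm from the TCP, so it is centred. Lowering it.

Emit:
servo_tool(
  rows=[
    {"delta_pos": [-0.005, -0.001, -0.03], "twist": [0, 0, 0]},
    {"delta_pos": [-0.005, -0.001, -0.055], "twist": [0, 0, 0]},
    {"delta_pos": [-0.005, -0.001, -0.075], "twist": [0, 0, 0]},
    {"delta_pos": [-0.005, -0.001, -0.088], "twist": [0, 0, 0]},
    {"delta_pos": [-0.005, -0.001, -0.096], "twist": [0, 0, 0]},
    {"delta_pos": [-0.005, -0.001, -0.101], "twist": [0, 0, 0]},
    {"delta_pos": [-0.005, -0.001, -0.105], "twist": [0, 0, 0]},
    {"delta_pos": [-0.005, -0.001, -0.106], "twist": [0, 0, 0]},
  ],
)

```text
time: 22.15
tool_pos: [0.451, -0.1279, 0.0906]
eef_rot: [0.536, 3.095, -0.0]
force: [-0.4, -0.1, -3.5]
grip_width: 0.726
gripper_force: 68.3
```

Emit:
servo_tool(
  rows=[
    {"delta_pos": [0, 0, -0.001], "twist": [0, 0, 0]},
    {"delta_pos": [0, 0, -0.002], "twist": [0, 0, 0]},
    {"delta_pos": [0, 0, -0.002], "twist": [0, 0, 0]},
  ],
)

```text
time: 22.4
tool_pos: [0.4509, -0.128, 0.0899]
eef_rot: [0.537, 3.095, -0.0]
force: [-0.1, -0.5, -2.9]
grip_width: 0.724
gripper_force: 68.3
```

Emit:
servo_tool(
  rows=[
    {"delta_pos": [0.001, 0.001, -0.001], "twist": [0, 0, 0]},
    {"delta_pos": [0.001, 0.001, -0.002], "twist": [0, 0, 0]},
    {"delta_pos": [0.001, 0.001, -0.002], "twist": [0, 0, 0]},
  ],
)

```text
time: 22.65
tool_pos: [0.4514, -0.1274, 0.0888]
eef_rot: [0.536, 3.095, -0.0]
force: [0.8, 0.3, -3.0]
grip_width: 0.73
gripper_force: 68.4
```

Emit:
servo_tool(
  rows=[
    {"delta_pos": [0, 0, -0.001], "twist": [0, 0, 0]},
    {"delta_pos": [0, 0, -0.002], "twist": [0, 0, 0]},
    {"delta_pos": [0, 0, -0.002], "twist": [0, 0, 0]},
  ],
)

```text
time: 22.9
tool_pos: [0.4515, -0.1275, 0.0888]
eef_rot: [-0.537, -3.095, -0.0]
force: [-2.7, 0.6, 7.8]
grip_width: 0.729
gripper_force: 69.6
```

Contact was at the expected height. I'll release, retreat and check.

Emit:
servo_tool(
  rows=[
    {"delta_pos": [0, 0, 0], "twist": [0, 0, 0]},
    {"delta_pos": [0, 0, 0], "twist": [0, 0, 0]},
    {"delta_pos": [0, 0, 0], "twist": [0, 0, 0]},
    {"delta_pos": [0, 0, 0], "twist": [0, 0, 0]},
    {"delta_pos": [0, 0, 0.03], "twist": [0, 0, 0]},
    {"delta_pos": [0, 0, 0.1], "twist": [0, 0, 0]},
    {"delta_pos": [0, 0, 0.18], "twist": [0, 0, 0]},
    {"delta_pos": [0, 0, 0.25], "twist": [0, 0, 0]},
  ],
  fingers=1,
)

```text
time: 23.57
tool_pos: [0.4509, -0.1273, 0.2139]
eef_rot: [-0.536, -3.095, -0.0]
force: [1.4, 0.8, 0.6]
grip_width: 0.999
gripper_force: 0.0
```

Emit:
servo_tool(
  rows=[
    {"delta_pos": [0.02, 0.05, 0.05], "twist": [0, 0, 0]},
    {"delta_pos": [0.05, 0.12, 0.1], "twist": [0, 0, 0]},
    {"delta_pos": [0.05, 0.19, 0.12], "twist": [0, 0, 0]},
    {"delta_pos": [0.05, 0.26, 0.12], "twist": [0, 0, 0]},
    {"delta_pos": [0.05, 0.33, 0.12], "twist": [0, 0, 0]},
    {"delta_pos": [0.05, 0.36, 0.12], "twist": [0, 0, 0]},
    {"delta_pos": [0.05, 0.36, 0.12], "twist": [0, 0, 0]},
    {"delta_pos": [0.05, 0.36, 0.12], "twist": [0, 0, 0]},
  ],
)

```text
time: 24.23
tool_pos: [0.476, 0.0532, 0.2724]
eef_rot: [-0.533, -3.096, 0.001]
force: [-0.7, 0.4, 0.0]
grip_width: 1.0
gripper_force: 0.0
```

```bash
python3 - <<'E'
from h import *
for n in("side","top"):
    im=env.get_image(n); state(); cv2.imwrite(f"pics/end_{n}.png",im["color"]); P=cloud(im)
    for k,c,r,lo,hi in(("case",(.452,-.127),.08,.02,.05),("tin",(.636,-.237),.04,.02,.05),("box",(.433,.153),.04,.025,.05),("pot",(.643,.247),.03,.02,.05)):
        m=band(P,im,c,r,lo,hi)
        if m.sum()>20: q=P[big(m)]; print(k,len(q),rect(q),np.percentile(q[:,2],[10,50,90]).round(4))
E
```

```text
24.2833 [0.4761 0.0524 0.2724] [-5.350e-01 -3.096e+00  1.000e-03] 1.0008427523364472 0.0 [ 0.7 -0.   0.3] [ 0.02  0.06  2.   -0.    1.08 -1.21]
case 2259 (array([ 450.6, -128.9]), array([ 65.8, 116.5]), 70.4) [0.0291 0.0308 0.0322]
tin 942 (array([ 635.6, -238.7]), array([55.5, 56.2]), 51.6) [0.0254 0.0271 0.0285]
box 232 (array([431.6, 151.5]), array([35.6, 39. ]), 9.3) [0.0296 0.0348 0.0361]
pot 79 (array([642.6, 245.5]), array([27.3, 26.3]), 52.9) [0.0229 0.0262 0.0283]
24.3333 [0.4761 0.0519 0.2724] [-5.370e-01 -3.095e+00  1.000e-03] 0.9989864808784801 0.0 [-0.6 -0.2  0.3] [ 0.02  0.06  2.   -0.    1.08 -1.21]
case 1526 (array([ 449.8, -127.7]), array([ 67.3, 116.2]), 70.6) [0.0275 0.0304 0.0334]
tin 478 (array([ 634.9, -237.7]), array([54.8, 56.1]), 17.9) [0.0238 0.0266 0.0298]
box 58 (array([428.1, 166.8]), array([35.6,  8.8]), 5.9) [0.0318 0.0342 0.0371]
pot 109 (array([641.4, 246.2]), array([25.4, 25.3]), 19.8) [0.0229 0.0269 0.0302]
```

View pics/end_side.png

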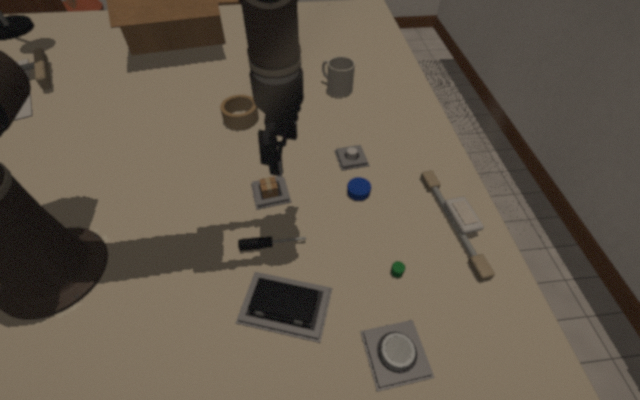

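The final view shows all four seated: case (285,305), tin (398,351), box (270,188) and pot (352,155). Top heights read 31, 27, 35 and 27 mm, about 1 mm under nominal, which matches the camera offset seen from the start. The screwdriver is where it was, and the gripper is clear of everything. I'll hand it in.

```bash
python3 -c "
from rig import env
print(env.finish_job())"
```

```text
the job is handed in; nothing more can be done
None
```

I took the pile apart and set the pot, lamp box, lens tin and test-ball case upright on the floor of their own recesses, left the cleaner bottle and screwdriver alone, and handed the job in at about 24 s; no verdict was returned.

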